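# Cull the short blank and index the shuttle to its detent

## Robot

A 6-joint arm with a two-finger parallel gripper is mounted at the origin on a cart in front of the work surface, level with it; the furniture and walls round the work are solid. World frame = base frame: x ahead of the robot, y to its left, z up, the work surface at z = 0. Lengths are in m, angles in rad, forces in N, time in s.
With the tool pointing down it reaches from about 0.425 to 0.95 m from the base axis. Payload 3.5 kg.
Tool frame: the origin (TCP) lies between the finger pads, 19 mm behind the fingertips; this is the grasp point; z points along the fingers, y is the line along which they close (so a half turn about z gives the same grasp; the last joint's range is limited). The gripper opens to 85 mm and grips with 20 to 120 N. Pads are 22 mm wide; open, the fingers measure 114 mm over their backs; the gripper's body (76 mm by 85 mm) begins 54 mm behind the grasp point. The pads swing forward as they close: fully open they stand 13 mm farther back than shut.
Start: joints at [1.156, 0.286, 1.577, -0, 1.279, -0.15], TCP at [0.177, 0.651, 0.25] pointing down, gripper open.
Joint ranges: [-2.77, 2.77], [-0.9, 2.22], [0.21, 2.48], [-1.53, 4.67], [0.24, 2.81], [-2.84, 2.84]. Speed limits (rad/s): [2.79, 2.79, 3.14, 3.14, 3.14, 3.14].

## Interface

Orientations are given as a unit quaternion [x, y, z, w].
In Python, from plant import ctrl gives the robot as it stands.
- The arm moves only by the shell command python3 inch.py FILE [FORCE], which reads ROWS from the file FILE. ROWS is a JSON list of rows, 1 to 10 of them, each of 7 numbers: dx, dy, dz in units of 25 mm, then a rotation vector rx, ry, rz in units of 0.25 rad, then the opening from 0.0 (shut) to 1.0 (fully open); each row is the pose to reach, as a shift and turn from the pose commanded when the command began, along the tool's axes at that moment; what a row does not reach only later rows make up. A row lasts 1/8 s, in which the tool goes at most 0.0625 m and 0.188 rad, less where a joint would pass 70% of its speed; a pose out of reach is approached as far as the arm can. The fingers move at their own pace and stop on an object; FORCE is the grip in N (left out, the last holds). Time passes only in rows, so rows that do not move let the fingers close. It prints the time, the measured TCP pose, the force, the opening and the grip force at its end. Input that does not fit is refused with a message, and nothing moves.
- ctrl.get_state(): the state, without advancing time (a new reading comes with each control period).
- ctrl.read_camera(name): name is "scene" or "top" or "wrist"; returns a dict with "pixels" (384x512x3 uint8, red, green, blue), "camera_matrix" (3x3 intrinsics, pixels), "xyz" and "orientation" of the camera in the world. Camera axes: x right, y down, z forward; pixel columns grow to the right and rows downward; lengths in m; the calibration is good to about 2 mm. A picture is of the moment at which its call begins. There is no depth.
- ctrl.sign_off(): hands the job in; it is judged then, once.
The state is a dict: "time": time; "qpos": joint angles; "dq": joint speeds; "joint_efforts": joint torques, N m; "eef_pos": TCP position; "tcp_rot": TCP orientation; "contact_force": force on the tool from outside, world axes, zero at the start; "wrist_torque": the same for the moment, N m; "opening": opening from 0.0 (shut) to 1.0 (fully open); "finger_force": force on a finger pad.
Only numpy, scipy, OpenCV 4.12 (cv2) and the standard library are available. Lean on these libraries where they do the work, as an engineer would, in place of code of your own. Each camera call takes 0.05 s, during which the arm holds its last target. There are 200 camera calls.

## Task

One of the four brass blanks standing in the shuttle on the indexing rail is shorter than the others: take it out, put it in the steel scrap bowl and let go of it. Then take hold of the shuttle's upright grip and slide the shuttle along the rail until you feel it click into its ball detent, without running it on to the far end stop; finish with the shuttle resting in that notch and your fingers still gripping the grip. The three good blanks stay standing in their pockets, and the other things on the bench are not pushed about.

Things in the scene. Friction and masses are not known exactly. Their poses are not given: they have to be found in the camera images.
- rail_base: fixed indexing rail on the bench: dark steel base 56 x 330 mm and 8 mm high with a steel guide and an end stop at each end (28 mm high). Origin at the centre of its underside; its y axis runs along the rail (roughly world y), x across it, z up. The shuttle's home end is the +y end; it slides towards -y.
- travel (a joint): travel of the shuttle along the rail in m: 0 = at the home (+y) end, as it starts; grows to 0.14 at the far (-y) end stop, where it must not be run (0.13 and beyond counts as run on). Plain sliding takes about 1 to 2 N; nothing else holds it except the detent. The detent lies somewhere between 0.055 and 0.11.
- detent_ball (a joint): hidden sprung ball under the shuttle, its height in m: 0 = sprung up into the notch; about -0.0027 = pressed down by the plain underside. From about 6 mm before the notch's middle the ball pulls the shuttle on by 2 to 3 N; beyond the middle it holds back, rising to about 10 N some 4 mm on, then gives way. Let go within about 3 mm of the middle, the shuttle stays in the notch.
- index_block: fixed dark steel block, 22 x 30 x 26 mm, brass screw on top, on the far (+x) side of the rail, at a place along it that varies. Origin at bench height on the rail's centre line, level with the block's middle (block 31 to 53 mm to +x of it); axes as rail_base. The ball sits on the centre line up to 8 mm either side of this origin along y: hidden, only felt.
- notch (a point): point on the top of the shuttle's deck, on its centre line, above the notch in its underside; a thin black line on the far side of the deck marks it. The click comes when this point is over the ball. Moves with the shuttle; axes as rail_base.
- deck (a point): centre of the top of the shuttle's deck, an aluminium plate 46 mm wide (x), 166 mm long (y), top 34 mm above the bench. Four round pockets 13.5 mm wide and 10 mm deep on its centre line at y = +66, +34, +2 and -30 mm from here; the grip stands at y = -64 mm. Axes as rail_base.
- grip_mid (a point): middle of the upright dark steel grip fixed on the shuttle's deck near its -y end: 14 mm across the rail (x), 26 mm along it (y), 28 mm tall; this point lies 16 mm above the deck; top of the grip 62 mm above the bench. Axes as rail_base.
- shuttle: the sliding shuttle with its deck, pockets and grip; origin at the centre of its underside, 18 mm below point deck; axes as rail_base.
- blank_a: bored round brass blank, 12 mm diameter, 36 mm tall, about 25 g, standing upright in one of the shuttle's pockets (which one varies); origin at the centre of its underside, z up along it. It stands 26 mm above the deck. One of the three good ones.
- blank_b: bored round brass blank, 12 mm diameter, 36 mm tall, about 25 g, standing upright in one of the shuttle's pockets (which one varies); origin at the centre of its underside, z up along it. It stands 26 mm above the deck. One of the three good ones.
- blank_c: bored round brass blank, 12 mm diameter, 36 mm tall, about 25 g, standing upright in one of the shuttle's pockets (which one varies); origin at the centre of its underside, z up along it. It stands 26 mm above the deck. One of the three good ones.
- blank_d: bored round brass blank, 12 mm diameter, 24 mm tall, about 25 g, standing upright in one of the shuttle's pockets (which one varies); origin at the centre of its underside, z up along it. It stands 14 mm above the deck. The short one, to be culled.
- bowl: loose spun-steel scrap bowl, open, 107 mm across the rim, 28 mm high, flat inner floor about 70 mm across and 2 mm above the bench; 0.3 kg; origin at the centre of its underside.
- loupe: bystander: loose black eye loupe, a 35 mm wide, 26 mm high cup standing to the right; origin at the centre of its underside.
- pliers: bystander: loose pair of pliers, 42 x 120 x 12 mm, lying at the left; origin at the centre of its underside.
- gem_pot_a: bystander: loose round gem pot, 37 mm wide, 24 mm high, behind the rail; origin at the centre of its underside.

How it is judged:
On the way, in this order (a step that is already met when the one before it is completed fails the run):
1. the short blank lies or stands in the scrap bowl, let go of (horizontal distance between blank_d and bowl below 0.045 m and z of blank_d in the frame of bowl between -0.005 and 0.026 m and contact force between the fingers and blank_d below 0.1 N and linear speed of blank_d below 0.05 m/s), for 0.3 s.
2. the shuttle is in its detent, held by the grip (value of joint detent_ball above -0.0015 m and y of notch in the frame of index_block between -0.012 and 0.012 m and contact force between the fingers and shuttle above 4 N and horizontal distance between the grasp point and grip_mid below 0.02 m and velocity of joint travel between -0.01 and 0.01 m/s), for 0.3 s.
At the end, for the whole second after the job is handed in: Short blank in the scrap bowl (45 mm of its centre, below the rim), let go; shuttle at rest in the detent (ball up within 1.5 mm: about 2 mm along the rail); fingers grip the grip with over 4 N, TCP within 20 mm of its middle in plan; three good blanks upright in pockets (all of step 1 and all of step 2 and angle between each of blank_a, blank_b, blank_c's own z axis and vertical below 0.15 rad and x of blank_a in the frame of deck between -0.004 and 0.004 m and z of each of blank_a, blank_b, blank_c in the frame of deck below -0.007 m and y of blank_a in the frame of deck between -0.035 and 0.07 m and x of blank_b in the frame of deck between -0.004 and 0.004 m and y of blank_b in the frame of deck between -0.035 and 0.07 m and x of blank_c in the frame of deck between -0.004 and 0.004 m and y of blank_c in the frame of deck between -0.035 and 0.07 m); the arm keeps its last pose, push and grip.
It fails at once if the shuttle is run on to the far end of the rail (value of joint travel above 0.13 m).
It fails at once if a bystander or the scrap bowl is pushed more than 30 mm (distance of any of loupe, pliers, gem_pot_a, bowl from where it was at the start of the episode above 0.03 m).
It also fails if it takes over 56 s, if anything falls off the work surface, if the arm or the gripper's body presses on something with over 40 N, if the wrist force passes 120 N, or if a joint passes its speed limit or range.

## Working session

There is one attempt and no reset: what is moved stays moved. The work goes in short steps, Python scripts to look and compute and a shell command to move; the robot and the scene stay as the last step left them, time stands still between calls to the robot, and variables do not carry over. Pictures are saved under pics/ and viewed, at most 10 in all, crops included, and the job is handed in when it is done.

```bash
ls; mkdir -p pics; cat > h.py <<'E'
import numpy as np, cv2
from plant import ctrl
from scipy.spatial.transform import Rotation as R
def snap(cam,fn):
    c=ctrl.read_camera(cam); cv2.imwrite(fn,c["pixels"][:,:,::-1])
    np.savez(fn.replace('.png','.npz'),K=c["camera_matrix"],p=c["xyz"],q=c["orientation"]); return c
def load(fn): return np.load(fn.replace('.png','.npz'))
def ray(fn,uv):
    d=load(fn); Rm=R.from_quat(d['q']).as_matrix() if d['q'].shape==(4,) else d['q']
    v=Rm@np.linalg.inv(d['K'])@np.array([uv[0],uv[1],1.]); return d['p'],v/np.linalg.norm(v)
def atz(fn,uv,z):
    p,v=ray(fn,uv); return p+v*(z-p[2])/v[2]
def tri(obs):
    A=np.zeros((3,3));b=np.zeros(3)
    for fn,uv in obs:
        p,v=ray(fn,uv);M=np.eye(3)-np.outer(v,v);A+=M;b+=M@p
    x=np.linalg.solve(A,b)
    return x,[round(float(np.linalg.norm(np.cross(x-ray(f,u)[0],ray(f,u)[1])))*1000,1) for f,u in obs]
def proj(fn,X):
    d=load(fn);Rm=R.from_quat(d['q']).as_matrix();x=d['K']@(Rm.T@(np.array(X)-d['p']));return x[:2]/x[2]
E
python3 - <<'E'
from h import *
for n in("scene","top"):
    c=snap(n,f"pics/{n}0.png");print(n,c["xyz"],c["orientation"],c["camera_matrix"])
a=cv2.imread("pics/top0.png");cv2.imwrite("pics/top0b.png",cv2.resize(a,(800,600),interpolation=cv2.INTER_CUBIC))
a=cv2.imread("pics/scene0.png");cv2.imwrite("pics/scene0b.png",cv2.resize(a,(800,600),interpolation=cv2.INTER_CUBIC))
print(ctrl.get_state())
E
```

```text
inch.py
pics
plant.py
scene [0.26039851 0.82548305 0.58361442] [-0.19508975  0.87063054 -0.43934742  0.10448105] [[397.85024213   0.         257.55390862]
 [  0.         397.85024213 188.65415318]
 [  0.           0.           1.        ]]
top [0.42261056 0.20094611 0.95576699] [ 0.705564   -0.70508478  0.05346226 -0.04665489] [[378.34577179   0.         249.76160874]
 [  0.         378.34577179 187.23153219]
 [  0.           0.           1.        ]]
{'time': 0.1, 'qpos': array([ 1.15598111e+00,  2.87094336e-01,  1.57800370e+00, -1.08652030e-05,
        1.27861529e+00, -1.49997362e-01]), 'dq': array([-1.21441719e-03, -2.78132033e-04, -3.86549753e-03, -1.65703739e-05,
       -2.22256140e-03, -5.72610613e-04]), 'joint_efforts': array([ 4.68886665e-04, -4.07299697e+01, -2.93696934e+01, -1.30703065e-04,
        3.52464835e-03, -1.18670010e-05]), 'eef_pos': array([0.17641938, 0.65097133, 0.24878852]), 'tcp_rot': array([ 1.32020733e-01,  9.91246388e-01, -1.01978493e-03, -2.90487014e-04]), 'contact_force': array([-0.95947394,  0.21891708,  0.14933766]), 'wrist_torque': array([-0.00092124,  0.04249221,  0.02537942]), 'finger_force': 0.0, 'opening': 1.0029617700785072}
```
View pics/top0b.png

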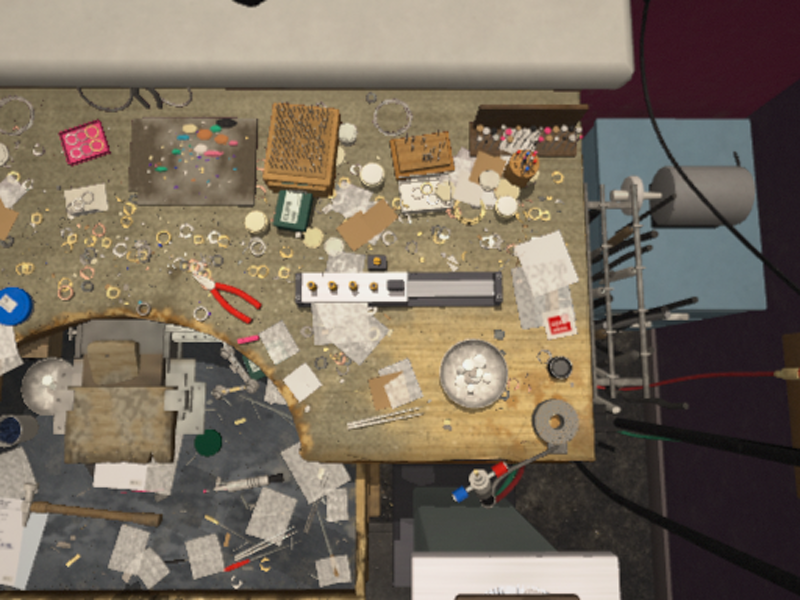

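View pics/scene0b.png

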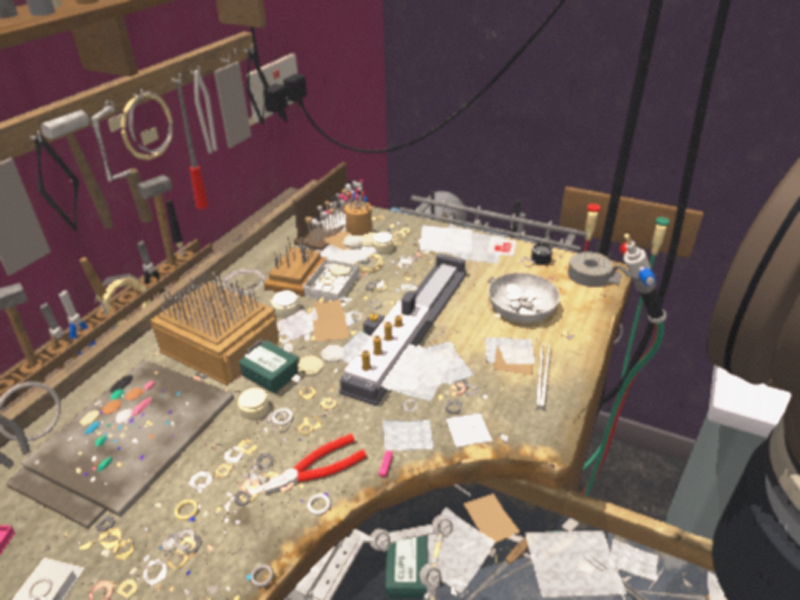

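The top view shows the rail across the middle (800-px scale: blanks at about (312..374, 286), grip (396,285), block (377,262)), with the bowl at (474,375) and the loupe at (560,368). In the scene view the blanks stand at about (366,358) to (398,322). I'll enlarge both.

```bash
python3 - <<'E'
from h import *
a=cv2.imread("pics/top0.png")[160:200,185:325];a=cv2.resize(a,None,fx=5.7,fy=5.7,interpolation=cv2.INTER_CUBIC)
b=cv2.imread("pics/scene0.png")[160:258,212:302];b=cv2.resize(b,None,fx=3.6,fy=3.6,interpolation=cv2.INTER_CUBIC)
o=np.zeros((600,800,3),np.uint8);o[:a.shape[0],:a.shape[1]]=a[:,:800];o[235:235+b.shape[0],:b.shape[1]]=b
t=cv2.imread("pics/top0.png")[208:270,272:380];t=cv2.resize(t,None,fx=4,fy=4,interpolation=cv2.INTER_CUBIC);o[240:240+t.shape[0],350:350+t.shape[1]]=t
cv2.imwrite("pics/crop1.png",o)
s=1/1.5625
T=lambda u,v,z:atz("pics/top0.png",(u*s,v*s),z).round(4)
for n,u,v,z in[("b1",312,286,.06),("b2",333,286,.06),("b3",353,286,.06),("b4",374,286,.05),("grip",396,285,.062),("block",377,262,.026),("bowl",474,375,.028),("loupe",560,368,.026),("homeend",298,289,.028),("farend",499,289,.028)]:print(n,T(u,v,z))
E
```

```text
b1 [0.5604 0.3121 0.06  ]
b2 [0.5604 0.28   0.06  ]
b3 [0.5605 0.2494 0.06  ]
b4 [0.5621 0.2174 0.05  ]
grip [0.5618 0.1835 0.062 ]
block [0.6046 0.2132 0.026 ]
bowl [0.4255 0.0616 0.028 ]
loupe [ 0.4364 -0.0736  0.026 ]
homeend [0.5605 0.3382 0.028 ]
farend [0.5609 0.0191 0.028 ]
```

View pics/crop1.png

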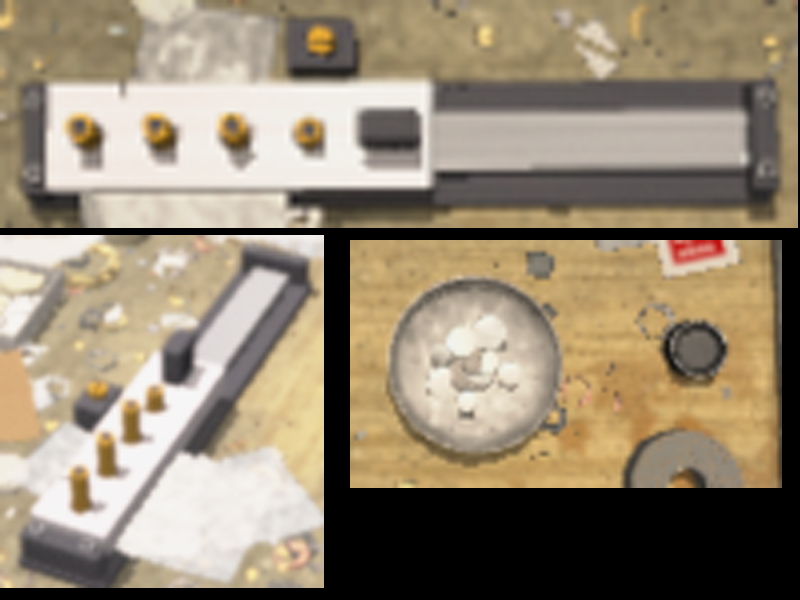

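Crop: the blank next to the grip (top crop (310,130), scene crop (155,389)) is clearly shorter. The notch line is at (123,88), the block screw at (321,40), and the bowl holds some litter in its centre. Next I triangulate these points.

```bash
python3 - <<'E'
from h import *
t=lambda u,v:(185+u/5.7-.41,160+v/5.7-.41); s=lambda u,v:(212+u/3.6-.36,160+(v-235)/3.6-.36)
for n,a,b in[("b1top",(81,130),(80,470)),("b2",(156,130),(106,438)),("b3",(232,128),(130,405)),("b4",(309,131),(155,389)),("grip",(389,119),(180,336)),("screw",(320,38),(97,388))]:
    x,e=tri([("pics/top0.png",t(*a)),("pics/scene0.png",s(*b))]);print(n,x.round(4),e)
for n,u,v,z in[("mark",123,82,.034),("mark2",123,96,.034),("deckL",47,135,.034),("deckR",433,135,.034),("blockmid",321,42,.026),("railA",24,140,.028),("railB",776,138,.028),("deckT",240,82,.034),("deckB",240,189,.034)]:
    print(n,atz("pics/top0.png",t(u,v),z).round(4))
q=lambda u,v:(272+u/4-.4,208+v/4-.4)
for n,u,v in[("bowlL",390-350,365-240),("bowlR",560-350,125),("bowlT",125,278-240),("bowlB",125,452-240)]:print(n,atz("pics/top0.png",q(u,v),.028).round(4))
st=ctrl.get_state();print(R.from_quat(st['tcp_rot']).as_matrix().round(4),st['eef_pos'])
E
```

```text
b1top [0.5623 0.3144 0.0605] [0.5, 0.5]
b2 [0.5626 0.283  0.0593] [0.5, 0.5]
b3 [0.5634 0.2511 0.0596] [0.5, 0.5]
b4 [0.5636 0.2188 0.0483] [0.1, 0.1]
grip [0.5646 0.1846 0.0652] [1.4, 1.4]
screw [0.6067 0.2143 0.0317] [0.4, 0.4]
mark [0.5871 0.2998 0.034 ]
mark2 [0.5809 0.2997 0.034 ]
deckL [0.5638 0.3322 0.034 ]
deckR [0.564  0.1654 0.034 ]
blockmid [0.6064 0.2141 0.026 ]
railA [0.5625 0.3429 0.028 ]
railB [0.5638 0.0156 0.028 ]
deckT [0.5871 0.2491 0.034 ]
deckB [0.5404 0.2487 0.034 ]
bowlL [0.4283 0.1146 0.028 ]
bowlR [0.4283 0.011  0.028 ]
bowlT [0.4811 0.0618 0.028 ]
bowlB [0.3763 0.0639 0.028 ]
[[-9.651e-01  2.617e-01 -8.000e-04]
 [ 2.617e-01  9.651e-01 -1.900e-03]
 [ 3.000e-04 -2.100e-03 -1.000e+00]] [0.17641938 0.65097133 0.24878852]
```

Measured heights match the text: blank 4's top is at 48 mm and the others are at 60 mm. Nominal click travel is about 0.086 ±0.008. Moving above the short blank, fingers closing across the rail.

The rows are not in the units I measure in: shifts go in units of 25 mm and turns go in units of 0.25 rad. I convert before sending: -0.25 m is -10, -0.15 m is -6, 1.309 rad is 5.236.

```bash
echo '[[-2,-1.2,0.4,0,0,0.68,1],[-4,-2.6,0.8,0,0,1.4,1],[-6,-4,1.2,0,0,2.12,1],[-8,-5.2,1.6,0,0,2.8,1],[-10,-6.4,2,0,0,3.48,1],[-12,-7.8,2.4,0,0,4.16,1],[-14,-9.2,2.8,0,0,4.8,1],[-16,-10.4,3.2,0,0,5.236,1],[-18,-11.6,3.6,0,0,5.236,1],[-19.48,-12.64,4,0,0,5.236,1]]' > mv.in && python3 inch.py mv.in 30; echo '[[0,0,0,0,0,0,1],[0,0,0,0,0,0,1]]' > mv.in && python3 inch.py mv.in; python3 - <<'E'
from h import *
snap("wrist","pics/w1.png");st=ctrl.get_state();print(st['eef_pos'],R.from_quat(st['tcp_rot']).as_matrix().round(4),st['contact_force'],st['qpos'])
for n,p in [("b4",(.5636,.2188,.048)),("grip",(.5643,.1846,.062)),("b3",(.5634,.2511,.06))]: print(n,proj("pics/w1.png",p))
a=cv2.imread("pics/w1.png");cv2.imwrite("pics/w1b.png",cv2.resize(a,(800,600),interpolation=cv2.INTER_CUBIC))
E
```

```text
time: 1.35
eef_pos: [0.5652, 0.217, 0.1493]
tcp_rot: [0.709, 0.706, -0.0, -0.0]
contact_force: [0.4, 0.6, 0.4]
opening: 0.998
finger_force: 0.0
time: 1.6
eef_pos: [0.5634, 0.2192, 0.1495]
tcp_rot: [0.708, 0.706, -0.0, -0.001]
contact_force: [-1.0, -0.3, -0.1]
opening: 0.998
finger_force: 0.0
[0.56322811 0.21968575 0.14983131] [[ 2.3e-03  1.0e+00 -8.0e-04]
 [ 1.0e+00 -2.3e-03  2.0e-04]
 [ 1.0e-04 -8.0e-04 -1.0e+00]] [-0.60590225  0.22307875  0.92771639] [2.04095779e-01 2.33868529e-01 1.83339822e+00 3.45179826e-04
 1.07504948e+00 2.06268842e-01]
b4 [256.12128923 204.29053089]
grip [257.23212652 255.43512792]
b3 [255.73758252 164.49466719]
```

View pics/w1b.png

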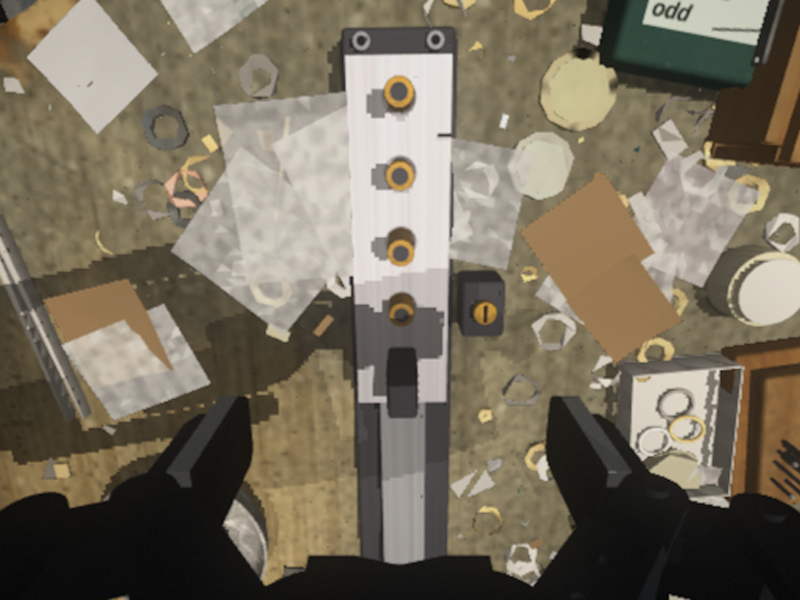

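The wrist view shows b4 at about (401,310), b3 (400,252), the notch line (445,135) and the screw (485,313). b4 is a few pixels from the prediction, so I'm checking an enlarged crop.

```bash
python3 - <<'E'
from h import *
a=cv2.imread("pics/w1.png")[140:270,215:330];cv2.imwrite("pics/w1c.png",cv2.resize(a,None,fx=4.6,fy=4.6,interpolation=cv2.INTER_CUBIC))
f="pics/w1.png";s=1/1.5625
print(load(f)['p'],R.from_quat(load(f)['q']).as_matrix().round(3))
for n,u,v,z in[("b1",399,91,.06),("b2",400,174,.06),("b3",400,249,.06),("b4",401,308,.048),("mark",445,135,.034),("deck+",400,54,.034),("deck-",400,402,.034),("screw",485,313,.029)]:print(n,atz(f,(u*s,v*s),z).round(4))
E
```

```text
[0.56342074 0.29774387 0.27274868] [[ 1.    -0.003 -0.003]
 [-0.003 -0.953 -0.302]
 [-0.002  0.302 -0.953]]
b1 [0.5633 0.3167 0.06  ]
b2 [0.5637 0.2855 0.06  ]
b3 [0.5636 0.2546 0.06  ]
b4 [0.564  0.2243 0.048 ]
mark [0.5838 0.3008 0.034 ]
deck+ [0.5638 0.3336 0.034 ]
deck- [0.5634 0.1679 0.034 ]
screw [0.6065 0.2153 0.029 ]
```

View pics/w1c.png

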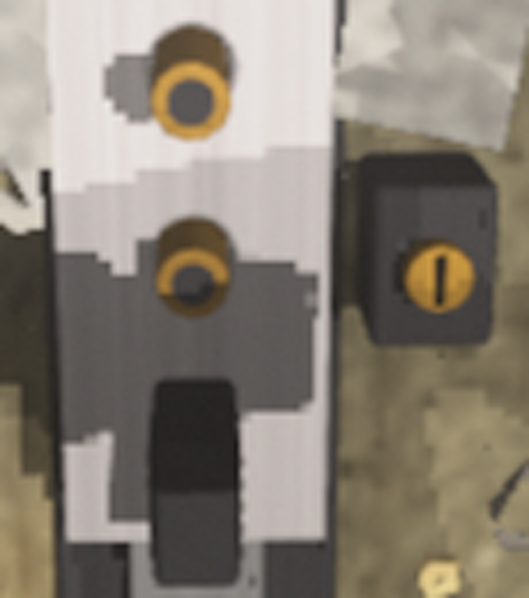

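Top and wrist agree within 2 mm (blank at about (0.564, 0.220)). Going down and closing.

Scaled: 0.094 m is 3.76, 0.08 m is 3.2.

```bash
echo '[[0,0,2,0,0,0,1],[0,0.02,3.2,0,0,0,0.6],[0,0.02,3.76,0,0,0,0.4],[0,0.02,3.76,0,0,0,0.3],[0,0.02,3.76,0,0,0,0],[0,0.02,3.76,0,0,0,0],[0,0.02,3.76,0,0,0,0],[0,0.02,3.76,0,0,0,0]]' > mv.in && python3 inch.py mv.in 30; echo '[[0,0,0,0,0,0,0],[0,0,0,0,0,0,0]]' > mv.in && python3 inch.py mv.in
```

```text
time: 2.65
eef_pos: [0.5656, 0.2193, 0.0576]
tcp_rot: [0.708, 0.706, 0.001, 0.001]
contact_force: [-0.6, 0.0, 4.9]
opening: 0.115
finger_force: 29.6
time: 2.9
eef_pos: [0.5656, 0.2193, 0.0576]
tcp_rot: [0.708, 0.706, 0.001, 0.001]
contact_force: [-1.4, 0.4, 6.5]
opening: 0.114
finger_force: 29.6
```

```bash
echo '[[0,0,-0.8,0,0,0,0],[0,0,-2.4,0,0,0,0],[0,0,-4,0,0,0,0],[0,0,-4,0,0,0,0],[0,0,-4,0,0,0,0]]' > mv.in && python3 inch.py mv.in; python3 - <<'E'
from h import *
c=snap("wrist","pics/w2.png");snap("top","pics/t2.png");o=np.zeros((600,800,3),np.uint8)
a=cv2.imread("pics/w2.png");o[:384,:512]=a
b=cv2.imread("pics/t2.png")[150:280,180:380];o[385:,:]=0
b=cv2.resize(b,None,fx=1.65,fy=1.65);o[385:385+b.shape[0],:b.shape[1]]=b
cv2.imwrite("pics/c2.png",o)
st=ctrl.get_state();print(st['eef_pos'],st['contact_force'],st['opening'])
M=R.from_quat(st['tcp_rot']).as_matrix();print(M.T@(np.array([.432,.063,st['eef_pos'][2]])-st['eef_pos']))
E
```

```text
time: 3.52
eef_pos: [0.5637, 0.2188, 0.1558]
tcp_rot: [0.708, 0.706, -0.001, -0.0]
contact_force: [0.0, -0.2, -0.8]
opening: 0.117
finger_force: 29.6
[0.56311414 0.21868737 0.15424635] [-0.23812633  0.55515512 -0.80148699] 0.11471909527089741
[-0.15608324 -0.13064114  0.00062546]
```

View pics/c2.png

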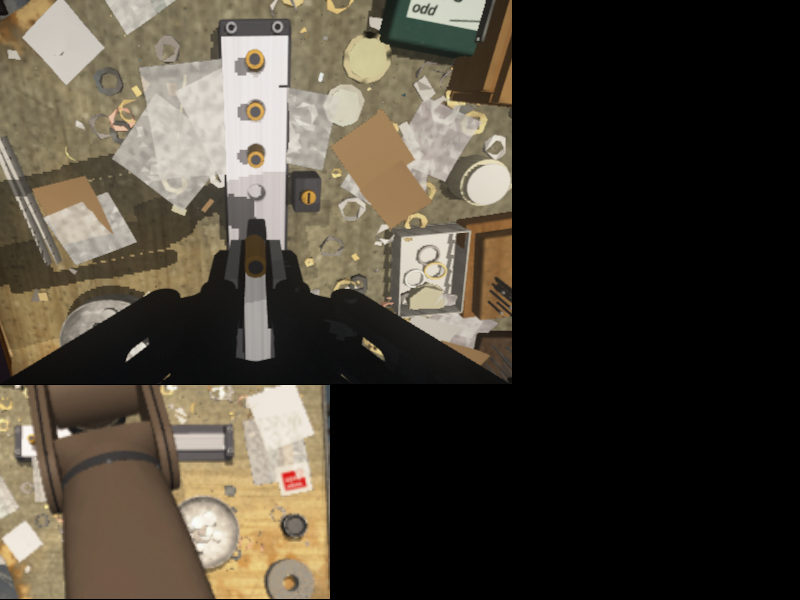

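The blank is in the fingers (wrist (256,255)) and its pocket is empty at (256,191). Carrying it to the bowl.

Scaled: 0.108 m is 4.32, -0.156 m is -6.24.

```bash
echo '[[-1.6,-1.32,0,0,0,0,0],[-3.2,-2.68,0,0,0,0,0],[-4.8,-4,0,0,0,0,0],[-6.24,-5.24,0,0,0,0,0],[-6.24,-5.24,0,0,0,0,0],[-6.24,-5.24,1.6,0,0,0,0],[-6.24,-5.24,3.2,0,0,0,0],[-6.24,-5.24,4,0,0,0,0],[-6.24,-5.24,4.32,0,0,0,0],[-6.24,-5.24,4.32,0,0,0,0]]' > mv.in && python3 inch.py mv.in; echo '[[0,0,0,0,0,0,0.18],[0,0,0,0,0,0,0.25],[0,0,0,0,0,0,0.25],[0,0,-1.2,0,0,0,0.3],[0,0,-3.2,0,0,0,0.3],[0,0,-4,0,0,0,0.3],[0.8,0,-4,0,0,0,0.5],[0.8,0,-4,0,0,0,0.5]]' > mv.in && python3 inch.py mv.in;python3 - <<'E'
from h import *
c=snap("scene","pics/s3.png");snap("wrist","pics/w3.png");o=np.zeros((600,800,3),np.uint8)
o[:384,:512]=cv2.imread("pics/w3.png")
b=cv2.imread("pics/s3.png")[150:225,225:375];b=cv2.resize(b,None,fx=2.8,fy=2.8,interpolation=cv2.INTER_CUBIC);o[385:385+b.shape[0],:b.shape[1]]=b
cv2.imwrite("pics/c3.png",o)
st=ctrl.get_state();print(st)
M=R.from_quat(st['tcp_rot']).as_matrix();print(M.T@(np.array([.5637,.1855,.15])-st['eef_pos']))
E
```

```text
time: 4.88
eef_pos: [0.433, 0.0638, 0.0476]
tcp_rot: [0.708, 0.706, -0.0, -0.001]
contact_force: [-0.1, 0.3, -0.7]
opening: 0.112
finger_force: 29.6
time: 5.88
eef_pos: [0.4331, 0.0839, 0.1486]
tcp_rot: [0.708, 0.707, 0.0, 0.0]
contact_force: [-0.7, -0.4, -0.9]
opening: 0.5
finger_force: 0.0
{'time': 5.975, 'qpos': array([-4.06823243e-02, -1.32043374e-01,  2.22005618e+00, -3.70135468e-04,
        1.05389651e+00, -3.81589119e-02]), 'dq': array([-0.00892756,  0.00828731,  0.00259114,  0.00275643, -0.00473067,
        0.00169333]), 'joint_efforts': array([ 2.20015389e-01, -2.13225120e+01, -2.65328175e+01,  9.54825198e-03,
       -1.65534915e-03,  1.85532466e-03]), 'eef_pos': array([0.43277775, 0.08329317, 0.14785833]), 'tcp_rot': array([ 7.07933751e-01,  7.06278807e-01, -2.25608102e-04, -7.09754152e-06]), 'contact_force': array([0.24302588, 0.18801846, 0.4075144 ]), 'wrist_torque': array([-0.02526597, -0.01924956,  0.02697617]), 'finger_force': 0.0, 'opening': 0.504242010311198}
[ 0.1025123   0.13068197 -0.00221635]
```

View pics/c3.png

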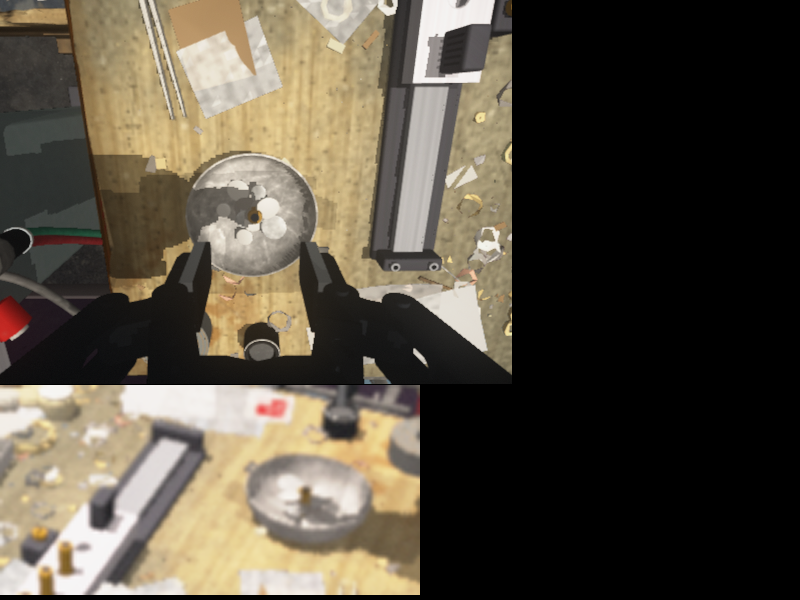

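The blank stands in the middle of the bowl (wrist (255,215)). Now to the grip.

Scaled: 0.13 m is 5.2, 0.1025 m is 4.1.

```bash
echo '[[1.36,1.76,0,0,0,0,0.6],[2.72,3.52,0,0,0,0,0.6],[4.1,5.2,0,0,0,0,0.6],[4.1,5.2,0,0,0,0,0.6],[4.1,5.2,1.6,0,0,0,0.6],[4.1,5.2,2.8,0,0,0,0.6],[4.1,5.2,3.52,0,0,0,0.5],[4.1,5.2,3.62,0,0,0,0.4],[4.1,5.2,3.62,0,0,0,0.3]]' > mv.in && python3 inch.py mv.in; echo '[[0,0,0,0,0,0,0.2],[0,0,0,0,0,0,0],[0,0,0,0,0,0,0],[0,0,0,0,0,0,0],[0,0,0,0,0,0,0],[0,0,0,0,0,0,0]]' > mv.in && python3 inch.py mv.in 60
```

```text
time: 7.1
eef_pos: [0.564, 0.1853, 0.0585]
tcp_rot: [0.708, 0.706, 0.001, 0.0]
contact_force: [-0.3, 0.6, -0.3]
opening: 0.3
finger_force: 0.0
time: 7.85
eef_pos: [0.5647, 0.1856, 0.0592]
tcp_rot: [0.708, 0.706, 0.001, 0.001]
contact_force: [0.2, -0.3, 7.0]
opening: 0.149
finger_force: 60.1
```

Scaled: -0.066 m is -2.64, -0.068 m is -2.72.

```bash
echo '[[-0.2,0,0,0,0,0,0],[-0.6,0,0,0,0,0,0],[-1,0,0,0,0,0,0],[-1.4,0,0,0,0,0,0],[-1.8,0,0,0,0,0,0],[-2.2,0,0,0,0,0,0],[-2.48,0,0,0,0,0,0],[-2.64,0,0,0,0,0,0],[-2.72,0,0,0,0,0,0]]' > mv.in && python3 inch.py mv.in | grep -E 'pos|force'; for i in 1; do echo '[[-0.04,0,0,0,0,0,0],[-0.08,0,0,0,0,0,0]]' > mv.in && python3 inch.py mv.in | grep -E 'pos|contact'; done; echo '[[-0.04,0,0,0,0,0,0],[-0.08,0,0,0,0,0,0]]' > mv.in && python3 inch.py mv.in | grep -E 'pos|contact'
```

```text
eef_pos: [0.5652, 0.1179, 0.0592]
contact_force: [2.7, 3.5, 4.5]
finger_force: 60.1
eef_pos: [0.5652, 0.1161, 0.0592]
contact_force: [3.1, 4.2, 5.5]
eef_pos: [0.5652, 0.1141, 0.0593]
contact_force: [3.6, 4.8, 5.5]
```

Scaled: -0.001 m is -0.04, -0.0005 m is -0.02.

```bash
echo '[[-0.02,0,0,0,0,0,0],[-0.04,0,0,0,0,0,0]]' > mv.in && python3 inch.py mv.in | grep -E 'pos|contact'; echo '[[-0.02,0,0,0,0,0,0],[-0.04,0,0,0,0,0,0]]' > mv.in && python3 inch.py mv.in | grep -E 'pos|contact'; echo '[[-0.02,0,0,0,0,0,0],[-0.04,0,0,0,0,0,0]]' > mv.in && python3 inch.py mv.in | grep -E 'pos|contact'; echo '[[-0.02,0,0,0,0,0,0],[-0.04,0,0,0,0,0,0]]' > mv.in && python3 inch.py mv.in | grep -E 'pos|contact'; echo '[[-0.02,0,0,0,0,0,0],[-0.04,0,0,0,0,0,0]]' > mv.in && python3 inch.py mv.in | grep -E 'pos|contact'
```

```text
eef_pos: [0.5652, 0.1132, 0.0592]
contact_force: [3.1, 5.5, 4.9]
eef_pos: [0.5652, 0.1122, 0.0592]
contact_force: [3.5, 3.0, 4.9]
eef_pos: [0.5652, 0.1113, 0.0592]
contact_force: [4.0, 4.4, 5.5]
eef_pos: [0.5652, 0.1102, 0.0592]
contact_force: [4.3, 4.3, 5.4]
eef_pos: [0.5652, 0.1092, 0.0592]
contact_force: [3.2, 2.6, 4.5]
```

Scaled: -0.001 m is -0.04, -0.0005 m is -0.02.

```bash
echo '[[-0.02,0,0,0,0,0,0],[-0.04,0,0,0,0,0,0]]' > mv.in && python3 inch.py mv.in | grep -E 'pos|contact'; echo '[[-0.02,0,0,0,0,0,0],[-0.04,0,0,0,0,0,0]]' > mv.in && python3 inch.py mv.in | grep -E 'pos|contact'; echo '[[-0.02,0,0,0,0,0,0],[-0.04,0,0,0,0,0,0]]' > mv.in && python3 inch.py mv.in | grep -E 'pos|contact'; echo '[[-0.02,0,0,0,0,0,0],[-0.04,0,0,0,0,0,0]]' > mv.in && python3 inch.py mv.in | grep -E 'pos|contact'
```

```text
eef_pos: [0.5653, 0.1082, 0.0592]
contact_force: [3.9, 3.6, 5.2]
eef_pos: [0.5652, 0.1072, 0.0592]
contact_force: [3.0, 3.3, 4.2]
eef_pos: [0.5653, 0.1062, 0.0592]
contact_force: [4.2, 4.1, 4.6]
eef_pos: [0.5652, 0.1052, 0.0592]
contact_force: [3.2, 3.8, 5.1]
```

Scaled: -0.001 m is -0.04, -0.0005 m is -0.02.

```bash
echo '[[-0.02,0,0,0,0,0,0],[-0.04,0,0,0,0,0,0]]' > mv.in && python3 inch.py mv.in | grep -E 'pos|contact'; echo '[[-0.02,0,0,0,0,0,0],[-0.04,0,0,0,0,0,0]]' > mv.in && python3 inch.py mv.in | grep -E 'pos|contact'; echo '[[-0.02,0,0,0,0,0,0],[-0.04,0,0,0,0,0,0]]' > mv.in && python3 inch.py mv.in | grep -E 'pos|contact'; echo '[[-0.02,0,0,0,0,0,0],[-0.04,0,0,0,0,0,0]]' > mv.in && python3 inch.py mv.in | grep -E 'pos|contact'
```

```text
eef_pos: [0.5653, 0.1043, 0.0592]
contact_force: [3.9, 1.7, 5.5]
eef_pos: [0.5653, 0.1032, 0.0592]
contact_force: [4.1, 3.3, 5.2]
eef_pos: [0.5653, 0.1022, 0.0593]
contact_force: [4.5, 3.2, 4.3]
eef_pos: [0.5653, 0.101, 0.0592]
contact_force: [3.9, 3.7, 5.3]
```

Scaled: -0.001 m is -0.04, -0.0005 m is -0.02.

```bash
echo '[[-0.02,0,0,0,0,0,0],[-0.04,0,0,0,0,0,0]]' > mv.in && python3 inch.py mv.in | grep -E 'pos|contact'; echo '[[-0.02,0,0,0,0,0,0],[-0.04,0,0,0,0,0,0]]' > mv.in && python3 inch.py mv.in | grep -E 'pos|contact'; echo '[[-0.02,0,0,0,0,0,0],[-0.04,0,0,0,0,0,0]]' > mv.in && python3 inch.py mv.in | grep -E 'pos|contact'
```

```text
eef_pos: [0.5653, 0.0996, 0.0592]
contact_force: [3.6, 2.5, 4.8]
eef_pos: [0.5653, 0.0983, 0.0592]
contact_force: [4.2, 0.6, 5.1]
eef_pos: [0.5653, 0.097, 0.0592]
contact_force: [4.6, -0.1, 5.8]
```

```bash
echo '[[-0.02,0,0,0,0,0,0],[-0.04,0,0,0,0,0,0]]' > mv.in && python3 inch.py mv.in | grep -E 'pos|contact'; echo '[[-0.02,0,0,0,0,0,0],[-0.04,0,0,0,0,0,0]]' > mv.in && python3 inch.py mv.in | grep -E 'pos|contact'
```

```text
eef_pos: [0.5653, 0.0962, 0.0592]
contact_force: [3.5, 1.9, 5.9]
eef_pos: [0.5654, 0.0953, 0.0592]
contact_force: [4.1, 0.9, 5.9]
```

```bash
echo '[[-0.02,0,0,0,0,0,0],[-0.04,0,0,0,0,0,0]]' > mv.in && python3 inch.py mv.in | grep -E 'pos|contact';  echo '[[-0.02,0,0,0,0,0,0],[-0.04,0,0,0,0,0,0]]' > mv.in && python3 inch.py mv.in | grep -E 'pos|contact'
```

```text
eef_pos: [0.5653, 0.0946, 0.0592]
contact_force: [3.5, 2.2, 5.3]
eef_pos: [0.5654, 0.0941, 0.0592]
contact_force: [4.9, 4.7, 4.7]
```

The pull came at about y 0.099–0.095 and the force is now rising. One more millimetre to confirm the hold-back, then ease back.

Scaled: -0.001 m is -0.04, -0.0005 m is -0.02.

```bash
echo '[[-0.02,0,0,0,0,0,0],[-0.04,0,0,0,0,0,0],[-0.04,0,0,0,0,0,0]]' > mv.in && python3 inch.py mv.in | grep -E 'pos|contact'; echo '[[0.02,0,0,0,0,0,0],[0.04,0,0,0,0,0,0],[0.04,0,0,0,0,0,0],[0.04,0,0,0,0,0,0]]' > mv.in && python3 inch.py mv.in | grep -E 'pos|contact'
```

```text
eef_pos: [0.5653, 0.0937, 0.0592]
contact_force: [4.4, 4.5, 5.5]
eef_pos: [0.5654, 0.0939, 0.0592]
contact_force: [4.0, 3.5, 5.1]
```

Scaled: 0.0002 m is 0.008.

```bash
echo '[[0.008,0,0,0,0,0,0],[0.008,0,0,0,0,0,0],[0.008,0,0,0,0,0,0],[0.008,0,0,0,0,0,0],[0.008,0,0,0,0,0,0]]' > mv.in && python3 inch.py mv.in; python3 - <<'E'
from h import *
snap("scene","pics/s4.png");snap("wrist","pics/w4.png");o=np.zeros((600,800,3),np.uint8)
o[:384,:512]=cv2.imread("pics/w4.png")
b=cv2.imread("pics/s4.png")[150:260,205:375];b=cv2.resize(b,None,fx=1.9,fy=1.9,interpolation=cv2.INTER_CUBIC);o[385:385+b.shape[0],:b.shape[1]]=b
cv2.imwrite("pics/c4.png",o)
E
```

```text
time: 15.98
eef_pos: [0.5653, 0.0939, 0.0592]
tcp_rot: [0.708, 0.706, 0.002, 0.002]
contact_force: [4.9, 2.3, 4.6]
opening: 0.149
finger_force: 60.1
```

View pics/c4.png

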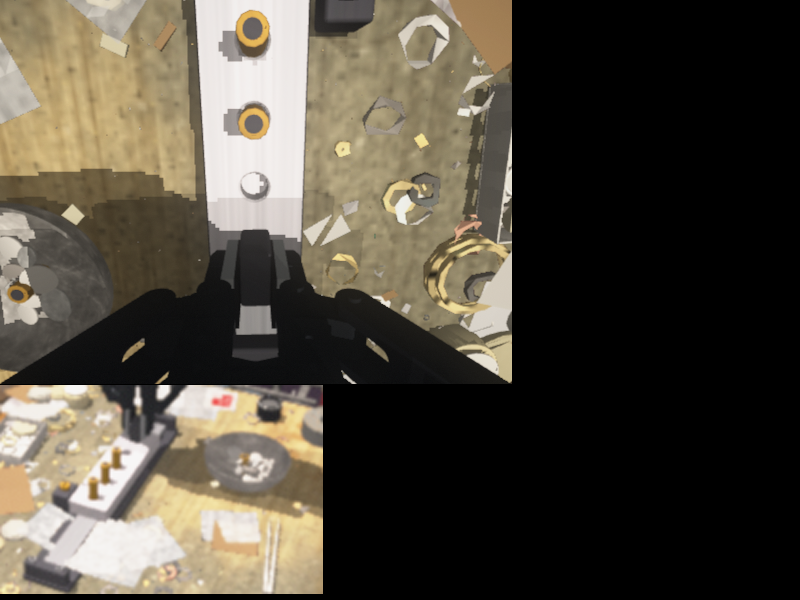

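The three good blanks stand in their pockets, the short one stands in the bowl, and the fingers hold the grip. The pull followed by hold-back puts the notch's middle within about 1 mm of here.

```bash
python3 -c "
from plant import ctrl
print(ctrl.sign_off())"
```

```text
the job is handed in; nothing more can be done
None
```

I handed the job in; no verdict was returned. The short blank is in the scrap bowl, and the three good blanks stand in their pockets. The shuttle sits in its detent at about 0.092 m travel, judged by feel to be within about 1 mm of the notch's middle, with the fingers still gripping it at 60 N.

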